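Fold the note clips down and shut the till drawer

TASK

The shop's cash drawer stands open with two of its four note clips still up. With a fingertip, push each raised clip right down onto its notes; only then, because a raised clip would jam under the housing, push the drawer gently until it is fully shut, without slamming it. Leave the jars, candle, tin, bottle and card terminal where they stand.

Things in the scene. Friction and masses are not known exactly. Their poses are not given: they have to be found in the camera images.
- till: Cash drawer housing, dark steel box 340 deep x 340 wide x 95 mm high, fixed. Origin: middle of its underside on the counter. Its +x runs from its front (operator's side) to its back, z up, y to the operator's left. Its open mouth is the face at x = -170 mm. A receipt printer, 105 mm high, stands on its top from x = +30 mm back, with a jar and a tin beside it; the front 200 mm of the top is clear.
- drawer: The sliding drawer. Its origin lies under the middle of its black front panel's flat outer face, at counter height; axes as till. The coin cups, then the note bays, lie behind the panel; it weighs about 1.2 kg.
- drawer_front (a point): Point on the flat outer face of the drawer's black front panel, mid-width, 60 mm above the counter; axes as till, so -x points to the operator. It is 336 mm wide and spans 7 to 87 mm above the counter; a nearly flush lock sits 100 mm to the operator's left. Shut, its outer face is 188 mm in front of the till's origin.
- tray (a point): Point on the drawer's top edge level, mid-width, 168 mm behind the panel's outer face, 59 mm above the counter, moving with the drawer: middle of the four note bays. Each bay is 74 mm wide, with walls up to 59 mm (rear wall 62 mm) above the counter, and holds a fixed banded bundle of notes whose top is 31 mm above the counter. Coin cups lie between bays and panel.
- drawer_joint (a joint): How far the drawer is pulled out, m: 0 = fully shut, 0.26 = fully out. Runs on slides with about 3 N friction and stays where it is left, with no latch or spring; stops dead at 0.
- clip1_joint (a joint): Note clip of bay 1 (bays 1 to 4 count from the operator's left to right, 77 mm apart), standing raised at the start. Angle in rad: 0 = down with its foot on the notes, grows as it swings up and back, 1.75 = stop, nearly upright. A stiff hinge: it stays where it is left, and its foot yields to about 1 N.
- clip1: Note clip 1. Origin on the hinge axis: on the rod across the rear of the tray, 233 mm behind the drawer's outer face and 66 mm above the counter; the axis of the hinge is the till's y. It turns with the clip; at angle 0 its axes are parallel to the till's.
- clip1_foot (a point): Centre of the white roller foot (12 mm thick, 30 mm wide) at the end of clip 1, a flat steel lever 16 mm wide, 3 mm thick, running straight from hinge to foot, 104 mm. With the clip down the foot lies 100 mm in front of the hinge and 28 mm lower (38 mm above the counter); raised, it stands above the hinge, leaning towards the operator.
- clip2_joint (a joint): Note clip of bay 2 (bays 1 to 4 count from the operator's left to right, 77 mm apart), already down at the start. Angle in rad: 0 = down with its foot on the notes, grows as it swings up and back, 1.75 = stop, nearly upright. A stiff hinge: it stays where it is left, and its foot yields to about 1 N.
- clip2: Note clip 2. Origin on the hinge axis: on the rod across the rear of the tray, 233 mm behind the drawer's outer face and 66 mm above the counter; the axis of the hinge is the till's y. It turns with the clip; at angle 0 its axes are parallel to the till's.
- clip2_foot (a point): Centre of the white roller foot (12 mm thick, 30 mm wide) at the end of clip 2, a flat steel lever 16 mm wide, 3 mm thick, running straight from hinge to foot, 104 mm. With the clip down the foot lies 100 mm in front of the hinge and 28 mm lower (38 mm above the counter); raised, it stands above the hinge, leaning towards the operator.
- clip3_joint (a joint): Note clip of bay 3 (bays 1 to 4 count from the operator's left to right, 77 mm apart), standing raised at the start. Angle in rad: 0 = down with its foot on the notes, grows as it swings up and back, 1.75 = stop, nearly upright. A stiff hinge: it stays where it is left, and its foot yields to about 1 N.
- clip3: Note clip 3. Origin on the hinge axis: on the rod across the rear of the tray, 233 mm behind the drawer's outer face and 66 mm above the counter; the axis of the hinge is the till's y. It turns with the clip; at angle 0 its axes are parallel to the till's.
- clip3_foot (a point): Centre of the white roller foot (12 mm thick, 30 mm wide) at the end of clip 3, a flat steel lever 16 mm wide, 3 mm thick, running straight from hinge to foot, 104 mm. With the clip down the foot lies 100 mm in front of the hinge and 28 mm lower (38 mm above the counter); raised, it stands above the hinge, leaning towards the operator.
- clip4_joint (a joint): Note clip of bay 4 (bays 1 to 4 count from the operator's left to right, 77 mm apart), already down at the start. Angle in rad: 0 = down with its foot on the notes, grows as it swings up and back, 1.75 = stop, nearly upright. A stiff hinge: it stays where it is left, and its foot yields to about 1 N.
- clip4: Note clip 4. Origin on the hinge axis: on the rod across the rear of the tray, 233 mm behind the drawer's outer face and 66 mm above the counter; the axis of the hinge is the till's y. It turns with the clip; at angle 0 its axes are parallel to the till's.
- clip4_foot (a point): Centre of the white roller foot (12 mm thick, 30 mm wide) at the end of clip 4, a flat steel lever 16 mm wide, 3 mm thick, running straight from hinge to foot, 104 mm. With the clip down the foot lies 100 mm in front of the hinge and 28 mm lower (38 mm above the counter); raised, it stands above the hinge, leaning towards the operator.
- jam_jar: Jam jar with green lid, 66 mm across, 95 mm high, beside the housing; loose, a bystander to be left alone. Origin: centre of its underside.
- chickpea_jar: Chickpea jar with green lid, 72 mm across, 130 mm high; loose, a bystander to be left alone. Origin: centre of its underside.
- candle: Cream pillar candle, 58 mm across, 110 mm high, beside the housing; loose, a bystander to be left alone. Origin: centre of its underside.
- gold_tin: Small open gold tin, 60 mm across, 60 mm high, on top of the till housing; loose, a bystander to be left alone. Origin: centre of its underside.
- olive_jar: Olive jar with green lid, 68 mm across, 100 mm high, on top of the till housing; loose, a bystander to be left alone. Origin: centre of its underside.
- wine_bottle: Green wine bottle with red capsule, 74 mm across, 295 mm high; loose, a bystander to be left alone. Origin: centre of its underside.
- card_terminal: Black card payment terminal lying flat, 170 x 78 x 41 mm; loose, a bystander to be left alone. Origin: centre of its underside.

How it is judged:
By the outcome, as a careful person would: the job done as asked, in the order asked, and still so for the second after the job is handed in, with the robot touching nothing.
It also fails if it takes over 64 s, if anything falls off the work surface, if the arm or the gripper's body presses on something with over 40 N, if the wrist force passes 120 N, or if a joint passes its speed limit or range.

ROBOT

A 6-joint arm with a two-finger parallel gripper is mounted at the origin on the work surface. World frame = base frame: x ahead of the robot, y to its left, z up, the work surface at z = 0. Lengths are in m, angles in degrees, forces in N, time in s.
With the tool pointing down it reaches from about 0.3 to 0.75 m from the base axis. Payload 8.5 kg.
Tool frame: the origin (TCP) lies between the finger pads; the fingertips stand env.finger_overhang ahead of it and the grasp point (between the pads) lies 2 mm behind it (env.finger_overhang is the distance from the TCP to the fingertips, in m); z points along the fingers, y is the line along which they close (so a half turn about z gives the same grasp; the last joint's range is limited). The gripper opens to 85 mm and grips with 20 to 120 N. Pads are 22 mm wide; open, the fingers measure 114 mm over their backs; the gripper's body (76 mm by 85 mm) begins 54 mm behind the grasp point. The pads swing forward as they close: fully open they stand 13 mm farther back than shut.
Start: joints at [53.211, 21.807, 74.336, -0, 83.858, -12.336], TCP at [0.228, 0.501, 0.248] pointing down, gripper open.
Joint ranges: [-178.18, 178.18], [-50.72, 133.34], [12.68, 142.11], [-81.47, 261.47], [9.98, 163.14], [-165.26, 165.26]. Speed limits (degrees/s): [136.94, 136.94, 180, 180, 180, 180].

INTERFACE

Orientations are given as a 3x3 rotation matrix whose columns are the frame's x, y, z axes.
In Python, from rig import env gives the robot as it stands. The module is installed in compiled form; this text tells all that it offers.
- The arm moves only by the tool jog_arm, never from a script. Its arguments are lists of equal length, an entry for each row: "hand": the finger opening in m, from 0 to 0.0854; "travel": the shift along the world's x, y, z in m, a list of three; "yaw": the turn about the world's z in rad. A call has exactly 5 rows; each row shifts and turns the commanded pose from where the row before left it; what a row does not reach is not made up. A row lasts 1/8 s, in which the tool goes at most 62.5 mm and 10.7 degrees, less where a joint would pass 70% of its speed; a pose out of reach is approached as far as the arm can. A call is refused whole if a number of a shift passes 0.0625 or a number of a turn 0.188, either way. A call with a gripper value outside its range is refused whole. The fingers move at their own pace and stop on an object; "grip_force" is the grip in N (left out, the last holds). Time passes only in rows, so rows that do not move let the fingers close, or fill a call up. It gives the time, the measured TCP pose, the force, the opening and the grip force at its end, in the units of the state.
- env.observe(): the state, without advancing time (a new reading comes with each control period).
- env.get_image(name): name is "scene" or "top"; returns the picture (420x560x3 uint8, red, green, blue); there is no depth.
- env.calibration(name): a dict with "fx", "fy", "cx", "cy" (pixels), "position" and "rotation" of the camera in the world. Camera axes: x right, y down, z forward; pixel columns grow to the right and rows downward; lengths in m; the calibration is good to about 2 mm. A picture is of the moment at which its call begins. calibration takes no time and is no camera call.
- env.close_job(): hands the job in; it is judged then, once.
The state is a dict: "time_s": time; "q": joint angles; "qvel": joint speeds; "joint_efforts": joint torques, N m; "position": TCP position; "tool_rot": TCP orientation; "ft_force": force on the tool from outside, world axes, zero at the start; "wrist_torque": the same for the moment, N m; "grip_width": finger opening in m; "gripper_force": force on a finger pad.
Only numpy, scipy, OpenCV 4.12 (cv2) and the standard library are available. Lean on these libraries where they do the work, as an engineer would, in place of code of your own. Each camera call takes 0.05 s, during which the arm holds its last target. There are 200 camera calls.

## Working session

There is one attempt and no reset: what is moved stays moved. The work goes in short steps, Python scripts to look and compute and a tool call to move; the robot and the scene stay as the last step left them, time stands still between calls to the robot, and variables do not carry over. Pictures are saved under pics/ and viewed, at most 10 in all, crops included, and the job is handed in when it is done.

Besides the shell and the picture viewer there is one more tool, called after "Emit:" as a command line: name --pt "numbers of a row" for each row, then --argument value for the rest. jog_arm: Moves the arm, as the interface text tells. Its arguments: {"type":"object","properties":{"hand":{"type":"array"},"travel":{"type":"array"},"yaw":{"type":"array"},"grip_force":{"type":"number"}},"required":["hand","travel","yaw"]}

```bash
mkdir -p pics
python3 - <<'E'
from rig import env
import cv2
print(env.finger_overhang); o=env.observe(); print(o['position'],o['tool_rot'],o['grip_width'],o['time_s'])
for n in("scene","top"):
    cv2.imwrite(f"pics/{n}0.png",env.get_image(n)[:,:,::-1]); print(n,env.calibration(n))
E
```

```text
0.017
[0.22750061 0.50045416 0.24770475] [[-9.10322523e-01  4.13898708e-01 -8.73551544e-04]
 [ 4.13899518e-01  9.10321800e-01 -1.18746615e-03]
 [ 3.03722310e-04 -1.44253974e-03 -9.99998913e-01]] 0.08504489571409711 0.0
scene {'fx': 470.0839377491875, 'fy': 470.0839377491875, 'cx': 284.0689751725513, 'cy': 215.70282361730887, 'position': array([0.47050993, 0.8353466 , 1.24976152]), 'rotation': array([[-0.99580384, -0.08029859,  0.04389579],
       [-0.09092047,  0.81359373, -0.57428103],
       [ 0.01040062, -0.57586229, -0.81748055]])}
top {'fx': 454.98988376225844, 'fy': 454.98988376225844, 'cx': 276.50622693964704, 'cy': 209.81611397820333, 'position': array([0.2231908 , 0.0155185 , 1.56591062]), 'rotation': array([[-0.03677588, -0.97513599,  0.21853452],
       [-0.99931917,  0.03523934, -0.01092595],
       [ 0.00295327, -0.21878755, -0.97576805]])}
```

View pics/scene0.png

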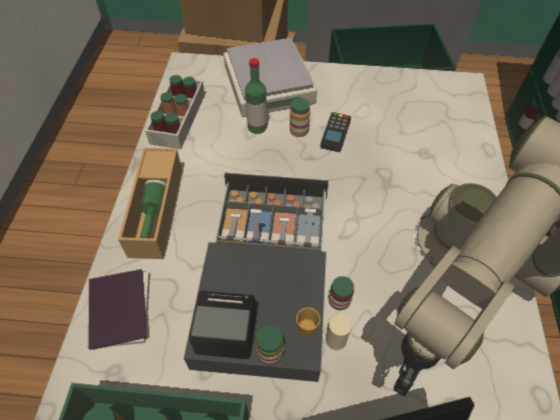

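View pics/top0.png

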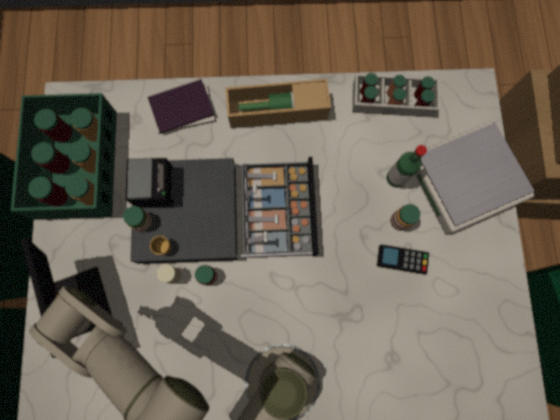

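The scene picture shows the drawer open towards the card terminal, at scene px (220–327, 178–248). In the top view the housing is at about (132–237, 160–260) and the drawer's black panel at about (313, 160–255). The operator's side faces world -y, so bay 1 is the bottom (grey) bay. I'll zoom in on the drawer in both views.

Run:
```python
import cv2,numpy as np
a=cv2.imread("pics/scene0.png")[165:260,205:345]; b=cv2.imread("pics/top0.png")[145:270,225:330]
f=lambda i,s:cv2.convertScaleAbs(cv2.resize(i,None,fx=s,fy=s,interpolation=cv2.INTER_CUBIC),alpha=1.6)
cv2.imwrite("pics/a.png",f(a,5.6)); cv2.imwrite("pics/b.png",f(b,4.8))
```

```text
(no output)
```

View pics/a.png

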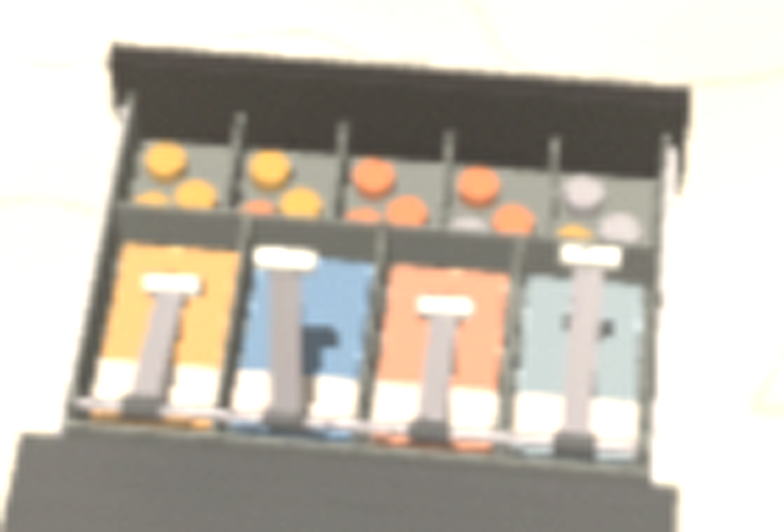

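View pics/b.png

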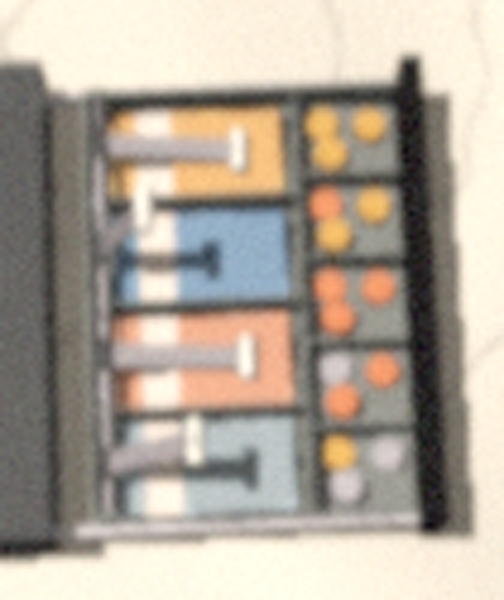

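The crops show the clips in bay 1 (grey) and bay 3 (blue) standing. Their white feet are at scene px (310.5, 210.7) and (256.2, 211.2), and top px (265.4, 236.9) and (255, 188.1). The panel's outer top edge runs from top px (312, 157) to (317.7, 255).

```bash
cat > h.py <<'E'
from rig import env
import numpy as np
def ray(n,p):
    c=env.calibration(n); d=c['rotation']@[(p[0]-c['cx'])/c['fx'],(p[1]-c['cy'])/c['fy'],1]
    return c['position'],d/np.linalg.norm(d)
def plane(n,p,z):
    o,d=ray(n,p); return o+d*(z-o[2])/d[2]
def tri(ps,pt):
    o,d=ray('scene',ps);O,D=ray('top',pt)
    s=np.linalg.lstsq(np.c_[d,-D],O-o,rcond=None)[0]; a,b=o+d*s[0],O+D*s[1]
    return (a+b)/2,np.linalg.norm(a-b)
E
python3 - <<'E'
from h import *
np.set_printoptions(precision=4,suppress=True)
P=plane
print('panel top',P('top',(312.1,157.1),.087),P('top',(317.7,255),.087))
print('panel scene',P('scene',(225,172.9),.087),P('scene',(328.2,181.1),.087))
print('foot1',tri((310.5,210.7),(265.4,236.9)),'foot3',tri((256.25,211.2),(255,188.1)))
print('foot2,4',P('top',(276.25,219),.044),P('top',(274.4,175.8),.044),P('scene',(205+445/5.6,165+305/5.6),.044),P('scene',(205+170/5.6,165+283/5.6),.044))
print('housing top front corners, scene',P('scene',(205+22/5.6,165+436/5.6),.095),P('scene',(205+676/5.6,165+487/5.6),.095))
print('top',P('top',(225+42/4.8,145+65/4.8),.095),P('top',(225+48/4.8,145+548/4.8),.095))
E
```

```text
panel top [ 0.7347 -0.1295  0.087 ] [ 0.3987 -0.1297  0.087 ]
panel scene [ 0.7381 -0.1311  0.087 ] [ 0.4049 -0.13    0.087 ]
foot1 (array([0.4548, 0.0377, 0.1498]), np.float64(0.0009801440463500007)) foot3 (array([0.6094, 0.0659, 0.1659]), np.float64(0.0014065520967879558))
foot2,4 [0.532  0.0005 0.044 ] [0.6858 0.0013 0.044 ] [0.5327 0.0025 0.044 ] [0.6873 0.0027 0.044 ]
housing top front corners, scene [0.7393 0.1407 0.095 ] [0.4028 0.1385 0.095 ]
top [0.7363 0.1377 0.095 ] [0.394  0.1392 0.095 ]
```

Emit:
jog_arm --hand '[0,0,0,0,0]' --pt "0.02 -0.04 0" --pt "0.02 -0.04 0" --pt "0.02 -0.04 0" --pt "0.02 -0.04 0" --pt "0.02 -0.04 0" --yaw '[0.085,0.085,0.085,0.086,0.086]' --grip_force 40

```text
time_s: 0.72
position: [0.328, 0.2993, 0.2482]
tool_rot: [[-1.0, -0.003, -0.0], [-0.003, 1.0, -0.0], [0.0, -0.0, -1.0]]
ft_force: [0.5, -0.2, 0.2]
grip_width: 0.0001
gripper_force: 0.0
```

Emit:
jog_arm --hand '[0,0,0,0,0]' --pt "0.025 -0.04 0" --pt "0.025 -0.04 0" --pt "0.025 -0.04 0" --pt "0.025 -0.04 0" --pt "0.025 -0.04 0" --yaw '[0,0,0,0,0]'

```text
time_s: 1.35
position: [0.4532, 0.0992, 0.2482]
tool_rot: [[-1.0, -0.0, -0.0], [-0.0, 1.0, 0.0], [0.0, 0.0, -1.0]]
ft_force: [1.4, 0.5, -0.1]
grip_width: -0.0
gripper_force: 0.0
```

Emit:
jog_arm --hand '[0,0,0,0,0]' --pt "0 -0.01 -0.02" --pt "0 -0.01 -0.02" --pt "0 0 -0.02" --pt "0 0 -0.015" --pt "0 0 0" --yaw '[0,0,0,0,0]'

```text
time_s: 1.98
position: [0.4521, 0.0807, 0.1725]
tool_rot: [[-1.0, -0.0, -0.003], [-0.0, 1.0, 0.0], [0.003, 0.0, -1.0]]
ft_force: [0.8, 0.2, 0.5]
grip_width: 0.0003
gripper_force: 0.0
```

Run:
```python
from rig import env
import cv2,numpy as np
f=lambda i,s:cv2.convertScaleAbs(cv2.resize(i,None,fx=s,fy=s,interpolation=cv2.INTER_CUBIC),alpha=1.6)
a=env.get_image("scene")[140:260,215:375,::-1];b=env.get_image("top")[145:265,225:335,::-1]
cv2.imwrite("pics/c.png",np.hstack([f(a,2.9),f(b,2.9)]));print(env.observe()['ft_force'])
```

```text
[0.92884272 0.03308582 0.02305783]
```

View pics/c.png

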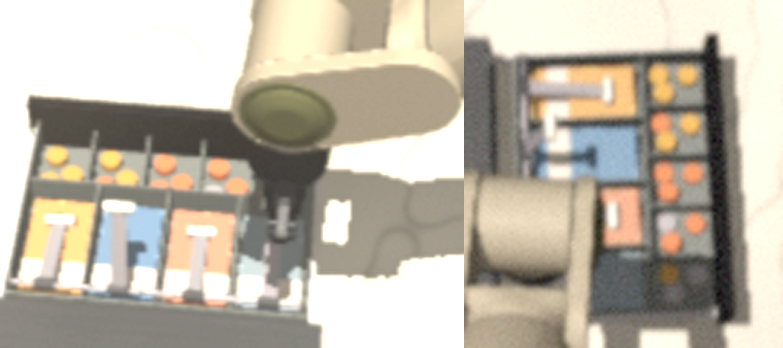

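The hand is clear, just behind and above clip 1 (scene crop px ~(280, 225)). Next I'll sweep it down along the arc.

Emit:
jog_arm --hand '[0,0,0,0,0]' --pt "0.002 -0.014 -0.007" --pt "0 -0.011 -0.006" --pt "0 -0.01 -0.009" --pt "0 -0.007 -0.007" --pt "0 -0.007 -0.008" --yaw '[0,0,0,0,0]'

```text
time_s: 2.7
position: [0.4546, 0.0312, 0.1358]
tool_rot: [[-1.0, 0.0, -0.0], [0.0, 1.0, 0.0], [0.0, 0.0, -1.0]]
ft_force: [-0.2, 2.1, -0.0]
grip_width: -0.0002
gripper_force: 0.9
```

Emit:
jog_arm --hand '[0,0,0,0,0]' --pt "0 -0.008 -0.01" --pt "0 -0.006 -0.01" --pt "0 -0.006 -0.012" --pt "0 -0.004 -0.012" --pt "0 -0.003 -0.012" --yaw '[0,0,0,0,0]'

```text
time_s: 3.32
position: [0.4547, 0.0046, 0.0795]
tool_rot: [[-1.0, -0.0, -0.0], [-0.0, 1.0, 0.0], [0.0, 0.0, -1.0]]
ft_force: [-0.1, 4.3, 1.6]
grip_width: 0.0001
gripper_force: 1.7
```

Emit:
jog_arm --hand '[0,0,0,0,0]' --pt "0 0 -0.006" --pt "0 0 -0.006" --pt "0 0 -0.005" --pt "0 0 -0.003" --pt "0 0 0" --yaw '[0,0,0,0,0]'

```text
time_s: 3.95
position: [0.4547, 0.0047, 0.0605]
tool_rot: [[-1.0, -0.0, 0.0], [-0.0, 1.0, -0.0], [-0.0, -0.0, -1.0]]
ft_force: [-1.4, 1.0, 3.1]
grip_width: 0.0002
gripper_force: 1.5
```

Emit:
jog_arm --hand '[0,0,0,0,0]' --pt "0 0 -0.001" --pt "0 0 -0.001" --pt "0 0 0" --pt "0 0 0" --pt "0 0 0" --yaw '[0,0,0,0,0]'

```text
time_s: 4.58
position: [0.4549, 0.0048, 0.0595]
tool_rot: [[-1.0, -0.0, 0.002], [-0.0, 1.0, -0.0], [-0.002, -0.0, -1.0]]
ft_force: [-4.1, 2.8, 18.4]
grip_width: -0.0001
gripper_force: 8.5
```

Emit:
jog_arm --hand '[0,0,0,0,0]' --pt "0 0 0.04" --pt "0 0 0.05" --pt "0 0.02 0.05" --pt "0 0.05 0.05" --pt "0.02 0.04 0" --yaw '[0,0,0,0,0]'

```text
time_s: 5.2
position: [0.4753, 0.11, 0.2461]
tool_rot: [[-1.0, 0.0, 0.007], [0.0, 1.0, -0.0], [-0.007, -0.0, -1.0]]
ft_force: [0.8, -0.7, -0.8]
grip_width: -0.0002
gripper_force: 0.0
```

Emit:
jog_arm --hand '[0,0,0,0,0]' --pt "0.05 0 0" --pt "0.05 0 0" --pt "0.035 0 0" --pt "0 0 -0.03" --pt "0 0 -0.04" --yaw '[0,0,0,0,0]'

```text
time_s: 5.82
position: [0.6102, 0.1088, 0.1717]
tool_rot: [[-1.0, -0.0, 0.002], [-0.0, 1.0, -0.0], [-0.002, -0.0, -1.0]]
ft_force: [0.2, -0.8, -1.1]
grip_width: -0.0
gripper_force: 0.0
```

Run:
```python
from rig import env
import cv2,numpy as np
f=lambda i,s:cv2.convertScaleAbs(cv2.resize(i,None,fx=s,fy=s,interpolation=cv2.INTER_CUBIC),alpha=1.6)
a=env.get_image("scene")[140:260,215:375,::-1];b=env.get_image("top")[145:265,225:335,::-1]
cv2.imwrite("pics/d.png",np.hstack([f(a,2.9),f(b,2.9)]));o=env.observe();print(o['ft_force'],o['position'])
```

```text
[-0.04135435 -0.28630889 -0.12010125] [0.60786186 0.10875263 0.16828098]
```

View pics/d.png

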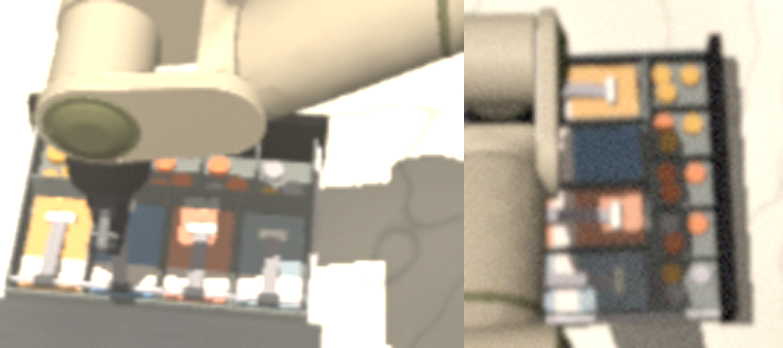

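Clip 1 now lies flat (scene crop px ~(270, 235)) and the drawer hasn't moved. The finger is behind clip 3, so I'll sweep that one next.

Emit:
jog_arm --hand '[0,0,0,0,0]' --pt "0 -0.018 0" --pt "0 -0.016 0" --pt "0 -0.013 -0.004" --pt "0 -0.012 -0.005" --pt "0 -0.01 -0.008" --yaw '[0,0,0,0,0]'

```text
time_s: 6.55
position: [0.6098, 0.0388, 0.1555]
tool_rot: [[-1.0, 0.0, 0.001], [0.0, 1.0, -0.0], [-0.001, -0.0, -1.0]]
ft_force: [0.1, 1.0, 1.4]
grip_width: -0.0001
gripper_force: 0.6
```

Emit:
jog_arm --hand '[0,0,0,0,0]' --pt "0 -0.009 -0.01" --pt "0 -0.008 -0.011" --pt "0 -0.008 -0.011" --pt "0 -0.005 -0.011" --pt "0 -0.004 -0.011" --yaw '[0,0,0,0,0]'

```text
time_s: 7.18
position: [0.6095, 0.006, 0.1006]
tool_rot: [[-1.0, -0.0, -0.0], [-0.0, 1.0, 0.001], [0.0, 0.001, -1.0]]
ft_force: [1.3, 3.1, 0.2]
grip_width: 0.0001
gripper_force: 1.7
```

Emit:
jog_arm --hand '[0,0,0,0,0]' --pt "0 -0.001 -0.01" --pt "0 0 -0.01" --pt "0 0 -0.01" --pt "0 0 -0.007" --pt "0 0 -0.002" --yaw '[0,0,0,0,0]'

```text
time_s: 7.8
position: [0.6096, 0.0049, 0.0621]
tool_rot: [[-1.0, -0.0, -0.001], [-0.0, 1.0, 0.0], [0.001, 0.0, -1.0]]
ft_force: [-0.0, 0.2, 0.5]
grip_width: -0.0002
gripper_force: 0.5
```

Emit:
jog_arm --hand '[0,0,0,0,0]' --pt "0 0 -0.001" --pt "0 0 -0.001" --pt "0 0 0" --pt "0 0 0" --pt "0 0 0" --yaw '[0,0,0,0,0]'

```text
time_s: 8.43
position: [0.6098, 0.0048, 0.0607]
tool_rot: [[-1.0, -0.0, 0.0], [-0.0, 1.0, -0.0], [-0.0, -0.0, -1.0]]
ft_force: [-0.1, -0.0, 2.7]
grip_width: 0.0001
gripper_force: 1.2
```

Emit:
jog_arm --hand '[0,0,0,0,0]' --pt "0 0 -0.001" --pt "0 0 -0.0005" --pt "0 0 0" --pt "0 0 0" --pt "0 0 0" --yaw '[0,0,0,0,0]'

```text
time_s: 9.05
position: [0.6099, 0.005, 0.0601]
tool_rot: [[-1.0, -0.0, 0.001], [-0.0, 1.0, -0.0], [-0.001, -0.0, -1.0]]
ft_force: [-1.9, 0.8, 10.5]
grip_width: 0.0004
gripper_force: 4.8
```

Emit:
jog_arm --hand '[0,0,0,0,0]' --pt "0 0 0.04" --pt "0 0 0.05" --pt "0 0 0.05" --pt "-0.02 -0.05 0" --pt "-0.02 -0.05 0" --yaw '[0,0,0,0,0]'

```text
time_s: 9.68
position: [0.5691, -0.096, 0.1992]
tool_rot: [[-1.0, -0.002, 0.001], [-0.002, 1.0, -0.001], [-0.001, -0.001, -1.0]]
ft_force: [0.4, -1.2, -0.6]
grip_width: 0.0002
gripper_force: 0.0
```

Emit:
jog_arm --hand '[0,0,0,0,0]' --pt "0 -0.05 0" --pt "0 -0.05 0" --pt "0 0 -0.04" --pt "0 0 -0.04" --pt "0 0 -0.04" --yaw '[0,0,0,0,0]'

```text
time_s: 10.3
position: [0.5694, -0.1954, 0.0775]
tool_rot: [[-1.0, 0.0, -0.0], [0.0, 1.0, -0.0], [0.0, -0.0, -1.0]]
ft_force: [0.5, -0.7, -0.2]
grip_width: 0.0003
gripper_force: 0.0
```

Run:
```python
from rig import env
import cv2,numpy as np
f=lambda i,s:cv2.convertScaleAbs(cv2.resize(i,None,fx=s,fy=s,interpolation=cv2.INTER_CUBIC),alpha=1.6)
a=env.get_image("scene")[140:260,215:375,::-1];b=env.get_image("top")[145:265,225:335,::-1]
cv2.imwrite("pics/e.png",np.hstack([f(a,2.9),f(b,2.9)]));o=env.observe();print(o['ft_force'],o['position'])
```

```text
[ 0.14190084 -0.17128653 -0.31104412] [ 0.56765166 -0.19425343  0.0750069 ]
```

View pics/e.png

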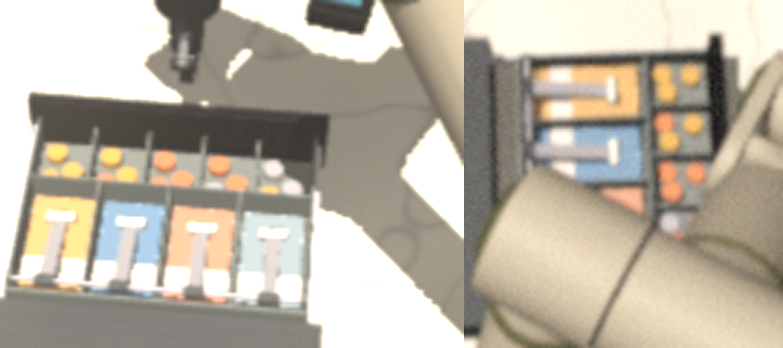

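All four clips lie down in line (scene crop px y≈215–233). The finger stands in front of the panel, so I'll start pushing.

Emit:
jog_arm --hand '[0,0,0,0,0]' --pt "0 0.012 0" --pt "0 0.012 0" --pt "0 0.006 0" --pt "0 0.005 0" --pt "0 0.005 0" --yaw '[0,0,0,0,0]'

```text
time_s: 11.02
position: [0.5697, -0.1549, 0.0793]
tool_rot: [[-1.0, -0.0, 0.0], [-0.0, 1.0, -0.0], [-0.0, -0.0, -1.0]]
ft_force: [0.5, 0.8, -0.6]
grip_width: -0.0001
gripper_force: 0.0
```

Emit:
jog_arm --hand '[0,0,0,0,0]' --pt "0 0.005 0" --pt "0 0.005 0" --pt "0 0.006 0" --pt "0 0.007 0" --pt "0 0.008 0" --yaw '[0,0,0,0,0]'

```text
time_s: 11.65
position: [0.5696, -0.1237, 0.0791]
tool_rot: [[-1.0, -0.0, 0.0], [-0.0, 1.0, -0.0], [-0.0, -0.0, -1.0]]
ft_force: [-0.9, -2.5, 1.1]
grip_width: -0.0001
gripper_force: 1.6
```

Emit:
jog_arm --hand '[0,0,0,0,0]' --pt "0 0.008 0" --pt "0 0.008 0" --pt "0 0.008 0" --pt "0 0.008 0" --pt "0 0.008 0" --yaw '[0,0,0,0,0]'

```text
time_s: 12.28
position: [0.5696, -0.0836, 0.079]
tool_rot: [[-1.0, -0.0, -0.0], [-0.0, 1.0, 0.0], [0.0, 0.0, -1.0]]
ft_force: [-0.9, -3.5, 2.0]
grip_width: -0.0002
gripper_force: 1.6
```

Emit:
jog_arm --hand '[0,0,0,0,0]' --pt "0 0.008 0" --pt "0 0.008 0" --pt "0 0.008 0" --pt "0 0.008 0" --pt "0 0.008 0" --yaw '[0,0,0,0,0]'

```text
time_s: 12.9
position: [0.5696, -0.0436, 0.079]
tool_rot: [[-1.0, -0.0, -0.0], [-0.0, 1.0, 0.0], [0.0, 0.0, -1.0]]
ft_force: [-2.4, -3.2, 1.3]
grip_width: -0.0002
gripper_force: 1.6
```

Emit:
jog_arm --hand '[0,0,0,0,0]' --pt "0 0.008 0" --pt "0 0.008 0" --pt "0 0.008 0" --pt "0 0.008 0" --pt "0 0.008 0" --yaw '[0,0,0,0,0]'

```text
time_s: 13.52
position: [0.5696, -0.0036, 0.079]
tool_rot: [[-1.0, -0.0, -0.0], [-0.0, 1.0, 0.0], [0.0, 0.0, -1.0]]
ft_force: [-2.1, -3.6, -0.1]
grip_width: -0.0003
gripper_force: 1.6
```

Emit:
jog_arm --hand '[0,0,0,0,0]' --pt "0 0.008 0" --pt "0 0.008 0" --pt "0 0.008 0" --pt "0 0.008 0" --pt "0 0.008 0" --yaw '[0,0,0,0,0]'

```text
time_s: 14.15
position: [0.5696, 0.0364, 0.079]
tool_rot: [[-1.0, -0.0, -0.0], [-0.0, 1.0, 0.0], [0.0, 0.0, -1.0]]
ft_force: [-1.6, -2.7, 0.2]
grip_width: -0.0
gripper_force: 1.6
```

Emit:
jog_arm --hand '[0,0,0,0,0]' --pt "0 0.007 0" --pt "0 0.006 0" --pt "0 0.006 0" --pt "0 0.005 0" --pt "0 0.005 0" --yaw '[0,0,0,0,0]'

```text
time_s: 14.78
position: [0.5696, 0.0651, 0.079]
tool_rot: [[-1.0, -0.0, -0.0], [-0.0, 1.0, -0.0], [0.0, -0.0, -1.0]]
ft_force: [-2.0, -2.9, -0.2]
grip_width: 0.0001
gripper_force: 1.6
```

Emit:
jog_arm --hand '[0,0,0,0,0]' --pt "0 0.004 0" --pt "0 0.004 0" --pt "0 0.004 0" --pt "0 0.003 0" --pt "0 0.003 0" --yaw '[0,0,0,0,0]'

```text
time_s: 15.4
position: [0.5697, 0.083, 0.079]
tool_rot: [[-1.0, -0.0, -0.0], [-0.0, 1.0, -0.0], [0.0, -0.0, -1.0]]
ft_force: [-2.0, -2.2, -0.2]
grip_width: -0.0001
gripper_force: 1.5
```

Emit:
jog_arm --hand '[0,0,0,0,0]' --pt "0 0.003 0" --pt "0 0.002 0" --pt "0 0.002 0" --pt "0 0.002 0" --pt "0 0.002 0" --yaw '[0,0,0,0,0]'

```text
time_s: 16.02
position: [0.5696, 0.0939, 0.079]
tool_rot: [[-1.0, -0.0, -0.0], [-0.0, 1.0, -0.0], [0.0, -0.0, -1.0]]
ft_force: [-2.9, -3.1, -0.1]
grip_width: 0.0
gripper_force: 1.5
```

Emit:
jog_arm --hand '[0,0,0,0,0]' --pt "0 0.0015 0" --pt "0 0.0015 0" --pt "0 0.0015 0" --pt "0 0.0015 0" --pt "0 0.0015 0" --yaw '[0,0,0,0,0]'

```text
time_s: 16.65
position: [0.5697, 0.1014, 0.079]
tool_rot: [[-1.0, -0.0, 0.0], [-0.0, 1.0, 0.0], [-0.0, 0.0, -1.0]]
ft_force: [-3.2, -3.5, 0.9]
grip_width: -0.0003
gripper_force: 1.5
```

Emit:
jog_arm --hand '[0,0,0,0,0]' --pt "0 0.001 0" --pt "0 0.001 0" --pt "0 0.001 0" --pt "0 0.001 0" --pt "0 0.001 0" --yaw '[0,0,0,0,0]'

```text
time_s: 17.27
position: [0.5697, 0.1064, 0.079]
tool_rot: [[-1.0, -0.0, -0.0], [-0.0, 1.0, -0.0], [0.0, -0.0, -1.0]]
ft_force: [-2.5, -2.9, -0.3]
grip_width: -0.0002
gripper_force: 1.5
```

Emit:
jog_arm --hand '[0,0,0,0,0]' --pt "0 0.001 0" --pt "0 0.001 0" --pt "0 0.001 0" --pt "0 0.0005 0" --pt "0 0 0" --yaw '[0,0,0,0,0]'

```text
time_s: 17.9
position: [0.5696, 0.1069, 0.0791]
tool_rot: [[-1.0, 0.0, -0.001], [0.0, 1.0, -0.005], [0.001, -0.005, -1.0]]
ft_force: [-4.3, -21.1, 1.8]
grip_width: 0.0001
gripper_force: 10.1
```

It has hit its stop at 21 N, so I'll back off and check.

Emit:
jog_arm --hand '[0,0,0,0,0]' --pt "0 -0.005 0" --pt "0 -0.02 0" --pt "0 -0.05 0" --pt "0 -0.05 0.03" --pt "0 -0.05 0.05" --yaw '[0,0,0,0,0]'

```text
time_s: 18.52
position: [0.5691, -0.0616, 0.1533]
tool_rot: [[-1.0, 0.0, -0.002], [0.0, 1.0, 0.001], [0.002, 0.001, -1.0]]
ft_force: [0.2, 0.6, -0.2]
grip_width: 0.0003
gripper_force: 0.0
```

Run:
```python
from rig import env
import cv2
cv2.imwrite("pics/f.png",env.get_image("scene")[:,:,::-1]);o=env.observe();print(o['ft_force'],o['position'])
```

```text
[ 3.67963967 -4.77875517  5.92822032] [ 0.57180075 -0.06687353  0.16001021]
```

View pics/f.png

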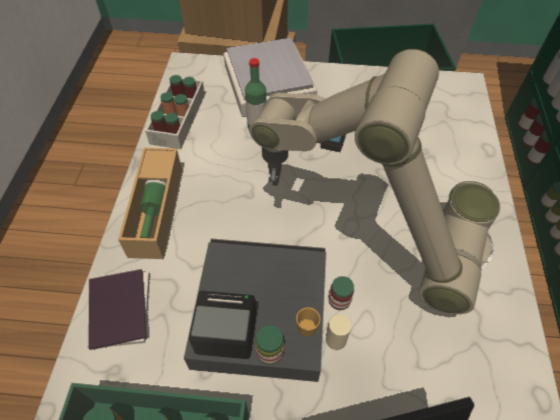

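The picture shows the drawer shut flush with the housing (front edge px ~(205–327, 245)) and the bystanders where they were. I'll let the arm settle, then hand in.

Emit:
jog_arm --hand '[0,0,0,0,0]' --pt "0 0 0" --pt "0 0 0" --pt "0 0 0" --pt "0 0 0" --pt "0 0 0" --yaw '[0,0,0,0,0]'

```text
time_s: 19.2
position: [0.5696, -0.0589, 0.1529]
tool_rot: [[-1.0, -0.001, -0.0], [-0.001, 1.0, 0.0], [0.0, 0.0, -1.0]]
ft_force: [0.3, 0.2, -1.2]
grip_width: -0.0003
gripper_force: 0.0
```

```bash
python3 -c "
from rig import env
print(env.observe()['ft_force'],env.close_job())"
```

```text
the job is handed in; nothing more can be done
[ 0.25500704  0.19176092 -1.19540262] None
```

I pushed clips 1 and 3 down onto their notes, then eased the drawer fully shut against its stop and handed the job in at about 19 s; the last picture shows the other items where they stood, but no verdict came back.

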